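Lay out the new seal, find the wing cap's thread hand and hold the cap off

ROBOT

A 6-joint arm with a two-finger parallel gripper is mounted at the origin on the work surface. World frame = base frame: x ahead of the robot, y to its left, z up, the work surface at z = 0. Lengths are in mm, angles in rad, forces in N, time in s.
With the tool pointing down it reaches from about 300 to 950 mm from the base axis. Payload 3.1 kg.
Tool frame: the origin (TCP) lies midway between the tips of the shut fingers; the grasp point (between the pads) lies 19 mm behind it; y points along the fingers, z is the direction in which the jaws open and shut, and the axes are right-handed (so a half turn about y gives the same grasp; the last joint's range is limited). The gripper opens to 85 mm and grips with 20 to 120 N. Pads are 22 mm wide; open, the fingers measure 114 mm over their backs; the gripper's body (76 mm by 85 mm) begins 54 mm behind the grasp point. The pads swing forward as they close: fully open they stand 13 mm farther back than shut.
Start: joints at [1.053, 0.308, 1.634, -0, 1.2, -0.07], TCP at [270.64, 563.37, 231.272] pointing down, gripper open.
Joint ranges: [-3.06, 3.06], [-0.79, 1.96], [0.05, 2.63], [-1.19, 4.34], [0.05, 2.64], [-2.94, 2.94]. Speed limits (rad/s): [2.79, 2.79, 3.14, 3.14, 3.14, 3.14].

INTERFACE

Orientations are given as a unit quaternion [w, x, y, z].
In Python, from station import telemetry, cams, job gives the robot as it stands. The module is installed in compiled form; this text tells all that it offers.
- The arm moves only by the shell command python3 -m handwheel 'ROWS' [OPENING]. ROWS is JSON, a list of rows, each a list of 6 numbers: the shift along the tool's x, y, z in cm, then the turn, a rotation vector about the tool's x, y, z in rad. In form: [[x, y, z, wx, wy, wz], ...]. A call has 1 to 12 rows; each row shifts and turns the commanded pose from where the row before left it, along the tool's axes as they then stand; what a row does not reach is not made up. A row lasts 1/8 s, in which the tool goes at most 62.5 mm and 10.7 degrees, less where a joint would pass 70% of its speed; a pose out of reach is approached as far as the arm can. A call with a gripper value outside its range is refused whole. OPENING is the finger opening in cm, from 0 to 8.54, set as the call begins (- or left out, the last holds). The fingers move at their own pace and stop on an object; the grip force is fixed at half the most. Time passes only in rows, so rows that do not move let the fingers close. It gives the time, the measured TCP pose, the force and the opening at its end, in the units of the state.
- telemetry.get_state(): the state, without advancing time (a new reading comes with each control period).
- cams.get_image(name): name is "side" or "top" or "wrist"; returns the picture (420x560x3 uint8, red, green, blue); there is no depth.
- cams.get_calibration(name): a dict with "K" (3x3 intrinsics, pixels), "xyz" and "orientation" of the camera in the world. Camera axes: x right, y down, z forward; pixel columns grow to the right and rows downward; lengths in mm; the calibration is good to about 2 mm. A picture is of the moment at which its call begins: read the wrist's pose just before it. get_calibration takes no time and is no camera call; for the wrist camera it gives the pose at the moment of the call.
- job.finish_job(): hands the job in, once; it reports no verdict.
The state is a dict: "time": time; "joint_pos": joint angles; "qvel": joint speeds; "effort": joint torques, N m; "tcp_pos": TCP position; "orientation": TCP orientation; "force": force on the tool from outside, world axes, zero at the start; "moment": the same for the moment, N m; "gripper_width": finger opening in mm.
Only numpy, scipy, OpenCV 4.12 (cv2) and the standard library are available. Lean on these libraries where they do the work, as an engineer would, in place of code of your own. Each camera call takes 0.05 s, during which the arm holds its last target. There are 200 camera calls.

TASK

I am changing a seal on the coffee brewer's service block. First take the large white ring from the parts bin and leave it lying flat on the block's top, around the bare post between the two capped necks; then unscrew the wing cap (nobody remembers whether its thread is right- or left-handed, so find out by feel which way it loosens), lift it off its neck and finish still gripping it, upright and still, about 10 cm above the top of the block. Leave the round cap, the other parts in the bin and the milk jug alone.

Things in the scene. Friction and masses are not known exactly. Their poses are not given: they have to be found in the camera images.
- block: The service block: a grey metal block 110 mm (its own x) by 260 mm (its own y) by 60 mm high, fixed to the counter; origin at the centre of its underside, z up. On its flat top (60 mm above the counter) stand two capped necks, 90 mm either side of the centre along its own y, and the bare post at the centre.
- post_foot (a point): Foot of the bare steel post, at the centre of the block's top (60 mm above the counter), axes as the block's. The post is 12 mm thick and 26 mm high with a rounded top.
- wing_cap: Black plastic cap with a wing (a flat upright steel bar) on top, about 110 g, loose, screwed onto either of the two necks. Origin at the centre of its underside, which rests on the block's top; z up along its axis. Round skirt 62 mm across, 27 mm high. Coarse thread hidden under the skirt, right- or left-handed in different runs. The neck under it is 22 mm high.
- wing (a point): Centre of the cap's wing, on the cap's axis 38 mm above its underside, axes as the cap's. The wing is 50 mm long along y, 12 mm thick along x, 22 mm high (27 to 49 mm above the cap's underside); at the start its y lies within 3 degrees of the block's y. Turned the wrong way it jams within about 8 degrees; the right way it turns freely, lifts straight off between 58 and 115 degrees, and stops at about 130.
- round_cap: Black plastic cap without a wing, 62 mm across and 35 mm high, on the other neck; origin at the centre of its underside. Leave it alone.
- bin: Grey open parts bin, 118 mm (its own x) by 260 mm (its own y), 26 mm high, fixed to the counter; walls 4 mm, floor 4 mm thick. Two dividers make three equal compartments in a row along its own y, their centres 85 mm apart, each about 110 mm (x) by 81 mm (y) inside. Origin at the centre of its underside.
- seal_ring: The large ring: white hard plastic, 36 mm outside, 22 mm bore, 14 mm thick, about 30 g, lying flat in one of the three compartments. Origin at the centre of its underside.
- small_ring: The small ring: white plastic, 24 mm outside, 9 mm bore, 10 mm thick, lying in another compartment. Origin at the centre of its underside. Leave it alone.
- stopper: White plastic stopper: a disc 26 mm across and 10 mm high with a 16 mm knob on it, 24 mm high in all, in the remaining compartment. Origin at the centre of its underside. Leave it alone.
- jug: Steel milk jug, 72 mm across, 85 mm high, handle on its own +y side, standing on the counter beyond the bin; origin at the centre of its underside. Leave it alone.
Not all that is in view belongs to the job. What is shaped like the wing_cap but pink is not meant. Leave any black look-alike of the seal_ring alone.

How it is judged (in metres and radians):
On the way, in this order (a step that is already met when the one before it is completed fails the run):
1. the large ring lies flat on the block around the post, let go, with the wing cap still on its neck (horizontal distance between seal_ring and post_foot below 0.007 m and z of seal_ring in the frame of post_foot between -0.004 and 0.004 m and angle between seal_ring's own z axis and vertical below 0.12 rad and contact force between the fingers and seal_ring below 0.1 N and z of wing_cap in the frame of block below 0.075 m), for 0.3 s.
2. the wing cap is off its neck, gripped by the fingers (z of wing_cap in the frame of block above 0.09 m and contact force between the fingers and wing_cap above 1 N), for 0.2 s.
At the end, for the whole second after the job is handed in: Large ring flat on the block around the post (within 7 mm of centre, 4 mm in height, not touched); wing cap gripped by the fingers, underside 65 to 150 mm above the block top, within 17 degrees of upright, still, touching neither block nor round cap (horizontal distance between seal_ring and post_foot below 0.007 m and z of seal_ring in the frame of post_foot between -0.004 and 0.004 m and angle between seal_ring's own z axis and vertical below 0.12 rad and z of wing_cap in the frame of block between 0.125 and 0.21 m and angle between wing_cap's own z axis and vertical below 0.3 rad and contact force between the fingers and wing_cap above 1 N and linear speed of wing_cap below 0.02 m/s and contact force between wing_cap and block below 0.1 N and contact force between wing_cap and round_cap below 0.1 N and contact force between seal_ring and block above 0.02 N and contact force between seal_ring and the fingers below 0.1 N); the arm keeps its last pose, push and grip.
It fails at once if the round cap is pushed, turned off or lifted (distance of round_cap from where it was at the start of the episode above 0.012 m).
It fails at once if the small ring is taken or knocked out of its place (distance of small_ring from where it was at the start of the episode above 0.025 m).
It fails at once if the stopper is taken or knocked out of its place (distance of stopper from where it was at the start of the episode above 0.025 m).
It fails at once if the milk jug is pushed or tipped (distance of jug from where it was at the start of the episode above 0.025 m or angle between jug's own z axis and vertical above 0.3 rad).
It also fails if it takes over 58 s, if anything falls off the work surface, if the arm or the gripper's body presses on something with over 40 N, if the wrist force passes 120 N, or if a joint passes its speed limit or range.

## Working session

There is one attempt and no reset: what is moved stays moved. The work goes in short steps, Python scripts to look and compute and a shell command to move; the robot and the scene stay as the last step left them, time stands still between calls to the robot, and variables do not carry over. Pictures are saved under pics/ and viewed, about 8 in all and at most 12, crops included, and the job is handed in when it is done.

```bash
mkdir -p pics; cat > h.py <<'E'
import numpy as np, cv2
from scipy.spatial.transform import Rotation as R
from station import telemetry, cams, job
def q(o): return R.from_quat([o[1],o[2],o[3],o[0]])
def shot(n,f):
    c=cams.get_calibration(n); im=cams.get_image(n)
    cv2.imwrite('pics/'+f,cv2.cvtColor(im,cv2.COLOR_RGB2BGR)); return im,c
def ray(c,u,v,z):
    d=q(c['orientation']).apply(np.linalg.inv(np.array(c['K']))@[u,v,1]); p=np.array(c['xyz'])
    return p+d*(z-p[2])/d[2]
def proj(c,P):
    p=q(c['orientation']).inv().apply(np.array(P)-c['xyz']); k=np.array(c['K'])@p; return k[:2]/k[2]
def tool(target,yaxis_to=None):
    s=telemetry.get_state(); r=q(s['orientation']); return r.inv().apply(np.array(target)-s['tcp_pos'])/10
E
python3 - <<'E'
from h import *
s=telemetry.get_state(); print(s); print(q(s['orientation']).as_matrix().round(3))
a,c=shot('top','top0.png'); b,d=shot('side','side0.png'); print(c,d,cams.get_calibration('wrist'))
E
```

```text
{'time': 0.0, 'joint_pos': array([ 1.05326951e+00,  3.09011876e-01,  1.63520094e+00,  1.19719006e-06,
        1.19969314e+00, -6.96938691e-02]), 'qvel': array([-0.00110134, -0.00052287,  0.00027102, -0.00029867, -0.00092224,
        0.00067117]), 'effort': array([ 1.32933164e-04, -4.15231061e+01, -2.76676029e+01, -2.13462190e-04,
        9.83960170e-03, -1.99505799e-06]), 'tcp_pos': array([270.24386981, 562.63664335, 230.03594107]), 'orientation': array([-0.6886708 ,  0.69023632, -0.1572502 ,  0.15677604]), 'force': array([-0.16878452, -0.33895721, -0.26970856]), 'moment': array([-0.05523203,  0.01803077, -0.03750602]), 'gripper_width': 85.42602888923345}
[[ 0.901 -0.001  0.433]
 [-0.433 -0.002  0.901]
 [-0.    -1.    -0.002]]
{'K': array([[496.68301169,   0.        , 275.00815879],
       [  0.        , 496.68301169, 203.79711494],
       [  0.        ,   0.        ,   1.        ]]), 'xyz': array([ 373.76946435,   11.8923414 , 1080.57310105]), 'orientation': array([ 0.07104496, -0.6931888 ,  0.71522838, -0.05376112])} {'K': array([[401.45093711,   0.        , 276.23390193],
       [  0.        , 401.45093711, 205.81287362],
       [  0.        ,   0.        ,   1.        ]]), 'xyz': array([ 478.57017192, -492.44408244,  632.28899483]), 'orientation': array([-0.37322366,  0.92193776, -0.09889434,  0.03089941])} {'K': array([[347.36901249,   0.        , 277.60753527],
       [  0.        , 347.36901249, 213.32297096],
       [  0.        ,   0.        ,   1.        ]]), 'xyz': array([193.47451727, 598.87609106, 373.40783418]), 'orientation': array([0.14030289, 0.83453053, 0.5256349 , 0.0870738 ])}
```

View pics/top0.png

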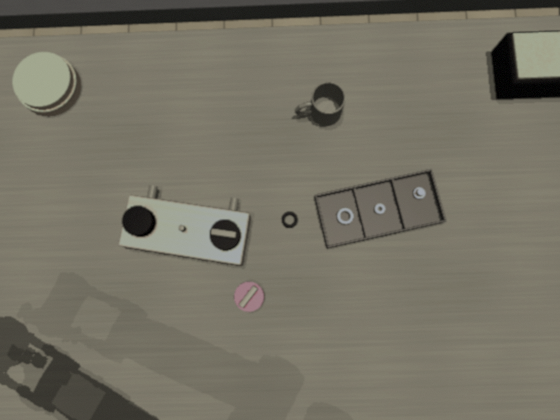

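View pics/side0.png

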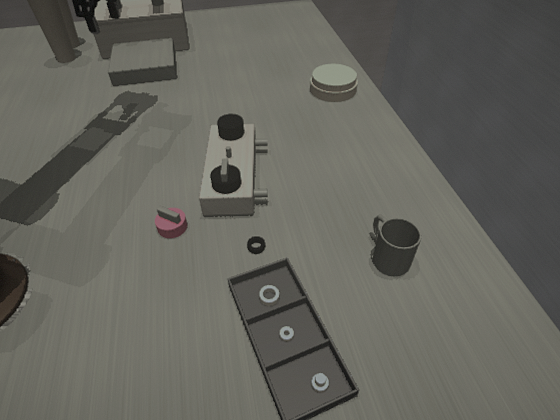

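The top view shows the seal ring at (345,215), small ring at (380,209), stopper at (420,193), post tip at (182,228), wing cap at (225,235) and round cap at (138,221). The side view agrees. There are black and pink decoys to avoid.

```bash
python3 - <<'E'
from h import *
im=cv2.cvtColor(cv2.imread('pics/top0.png'),cv2.COLOR_BGR2RGB); c=cams.get_calibration('top')
g=im.max(2).astype(int)
def blob(m,x0,x1,y0,y1):
    k=np.zeros(m.shape,np.uint8); k[y0:y1,x0:x1]=m[y0:y1,x0:x1]
    cs,_=cv2.findContours(k,cv2.RETR_EXTERNAL,cv2.CHAIN_APPROX_NONE); return max(cs,key=cv2.contourArea)
for n,(a,z) in {'ring':((330,360,200,230),18),'small':((372,388,201,217),14),'stop':((410,430,184,203),20)}.items():
    r=cv2.minAreaRect(blob(g>110,*a)); print(n,r,ray(c,*r[0],z).round(1))
r=cv2.minAreaRect(blob(g<75,205,245,215,255)); 
ro=cv2.minAreaRect(blob(g<75,118,158,203,238))
w=cv2.minAreaRect(blob(g>90,212,238,228,242)); 
print('wingcap',r,ray(c,*r[0],87)); print('round',ro,ray(c,*ro[0],95))
print('wing',w,ray(c,*w[0],109)); bp=cv2.boxPoints(w)
print([ray(c,*p,109).round(1) for p in bp])
b=cv2.minAreaRect(blob(g>90,115,255,195,268)); print('block',b,[ray(c,*p,60).round(1) for p in cv2.boxPoints(b)],ray(c,*b[0],60))
print('post',ray(c,182,228,86))
bb=[ray(c,*p,26) for p in [(316,194),(433,173),(443,221),(327,247)]]; print('bin',np.round(bb,1),np.mean(bb,0))
cv2.imwrite('pics/crop.png',cv2.resize(cv2.imread('pics/top0.png')[160:280,110:450],None,fx=2.35,fy=2.35,interpolation=2))
E
```

```text
ring ((344.5, 214.5), (29.0, 29.0), 90.0) [ 535.5 -114.    18. ]
small ((380.33782958984375, 209.0270233154297), (15.946702003479004, 12.165525436401367), 80.53767395019531) [ 545.5 -192.4   14. ]
stop ((419.50006103515625, 192.50001525878906), (12.727920532226562, 11.31370735168457), 45.0) [ 577.9 -277.8   20. ]
wingcap ((224.5, 234.5), (29.0, 29.0), 90.0) [492.20594742 137.31967877  87.        ]
round ((138.5, 221.00003051757812), (33.09380340576172, 29.06888198852539), 26.56505012512207) [524.21899559 310.11155986  95.        ]
wing ((223.45999145507812, 232.77999877929688), (23.758790969848633, 5.939697742462158), 8.130102157592773) [493.05903484 136.562047   109.        ]
[array([491.3, 160.7, 109. ]), array([503. , 158.9, 109. ]), array([494.8, 112.4, 109. ]), array([483.2, 114.3, 109. ])]
block ((184.5, 231.0), (72.0, 139.0), 90.0) [array([586.7, 371.8,  60. ]), array([576.7,  77.8,  60. ]), array([426.7,  81. ,  60. ]), array([435.4, 367.6,  60. ])] [505.40223484 223.98937692  60.        ]
post [508.33553037 223.69931221  86.        ]
bin [[ 581.   -54.1   26. ]
 [ 618.6 -308.5   26. ]
 [ 513.4 -320.7   26. ]
 [ 465.9  -72.4   26. ]] [ 544.73949392 -188.94557073   26.        ]
```

```bash
python3 -m handwheel '[[4.43,0.58,-4.13,0,0,0],[4.43,0.58,-4.13,0,0,0],[4.43,0.58,-4.13,0,0,0],[4.43,0.58,-4.13,0,0,0],[4.43,0.58,-4.13,0,0,0],[4.43,0.58,-4.13,0,0,0],[4.43,0.58,-4.13,0,0,0],[4.43,0.58,-4.13,0,0,0],[4.43,0.58,-4.13,0,0,0],[4.43,0.58,-4.13,0,0,0],[4.43,0.58,-4.13,0,0,0],[4.43,0.58,-4.13,0,0,0]]' 6
python3 -m handwheel '[[0,0,0,0,0.16,0],[0,0,0,0,0.16,0],[0,0,0,0,0.16,0],[0,0,0,0,0.16,0],[0,0,0,0,0.16,0],[0,0,0,0,0.156,0],[0,0,0,0,0,0],[0,0,0,0,0,0]]'
python3 - <<'E'
from h import *
s=telemetry.get_state(); print(s['joint_pos'].round(3)); print(q(s['orientation']).as_matrix().round(3))
im,c=shot('wrist','w1.png')
import json; json.dump({k:np.array(v).tolist() for k,v in c.items()},open('w1.json','w'))
g=cv2.GaussianBlur(im.min(2),(3,3),0); print(proj(c,[535,-114,18]))
m=((g>120)*255).astype(np.uint8); cs,_=cv2.findContours(m,cv2.RETR_EXTERNAL,cv2.CHAIN_APPROX_NONE)
for k in cs:
    if cv2.contourArea(k)>200: e=cv2.fitEllipse(k); print(e,cv2.contourArea(k),ray(c,*e[0],18).round(1))
E
```

```text
time: 1.6
tcp_pos: [535.4, -115.4, 161.2]
orientation: [0.69, -0.689, 0.157, -0.157]
force: [0.3, 0.9, -0.4]
gripper_width: 60.0
time: 2.6
tcp_pos: [535.0, -113.5, 161.4]
orientation: [-0.54, 0.541, -0.456, 0.456]
force: [0.4, -0.1, 0.5]
gripper_width: 59.5
[-0.289  0.239  1.876 -0.     1.027 -0.458]
[[ 0.168 -0.001  0.986]
 [-0.986  0.     0.168]
 [-0.    -1.    -0.001]]
[278.93706828 197.39217151]
((417.8846740722656, 410.45831298828125), (18.237106323242188, 31.006715774536133), 104.08246612548828) 289.0 [ 724.5 -325.6   18. ]
((138.0576171875, 410.4062805175781), (20.804092407226562, 27.685033798217773), 80.87837982177734) 403.0 [ 425.4 -377.    18. ]
((293.0943298339844, 357.9510803222656), (23.247840881347656, 25.906949996948242), 176.1999053955078) 460.5 [ 578.2 -279.4   18. ]
((363.248291015625, 400.6274719238281), (75.81615447998047, 81.48280334472656), 0.0) 1246.0 [ 662.7 -322.2   18. ]
((210.34341430664062, 361.70831298828125), (21.289018630981445, 94.44493103027344), 179.69871520996094) 1228.5 [ 495.7 -298.4   18. ]
((276.8826904296875, 276.571533203125), (21.452579498291016, 23.956533432006836), 89.80577087402344) 401.5 [ 546.2 -190.    18. ]
((73.55201721191406, 287.7802734375), (199.72413635253906, 221.8368377685547), 56.75680923461914) 22237.5 [ 359.3 -234.2   18. ]
((139.2117919921875, 179.46728515625), (91.88241577148438, 94.94481658935547), 122.213134765625) 6138.0 [ 416.  -118.4   18. ]
((58.61650466918945, 69.8539047241211), (25.760751724243164, 66.88566589355469), 113.17086029052734) 1046.5 [351.7 -42.5  18. ]
((217.8920440673828, 77.86881256103516), (93.291259765625, 110.3442153930664), 7.21604061126709) 7414.0 [472.4 -27.6  18. ]
((439.30316162109375, 158.38101196289062), (254.1899871826172, 440.60906982421875), 150.78350830078125) 62848.0 [660.1 -58.4  18. ]
```

View pics/w1.png

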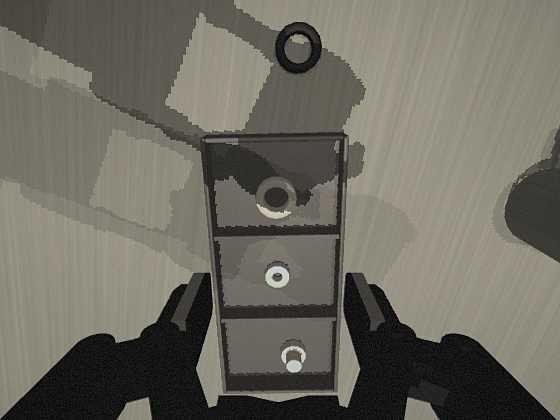

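The ring is in shadow, centred near (276,198) in the wrist view. I'll refine it locally.

```bash
python3 - <<'E'
from h import *
import json
c=json.load(open('w1.json')); im=cv2.imread('pics/w1.png'); g=cv2.medianBlur(cv2.cvtColor(im,6),3)[165:235,240:315]
print(cv2.HoughCircles(cv2.resize(g,None,fx=3,fy=3),cv2.HOUGH_GRADIENT,1,20,param1=60,param2=15,minRadius=25,maxRadius=80)/3+[240,165,0])
print(g[33,::2]); print(g[::2,36])
for u in [(276,198),(277,199)]: p=ray(c,*u,18); print(p, tool([p[0],p[1],161.4]))
print(18/ (c['xyz'][2]-18)*347)
E
```

```text
[[[276.16666794 197.16666794  20.63333321]
  [278.83333206 206.16666794  19.76666641]
  [271.83333397 203.16666794  14.0666666 ]
  [278.83333206 190.83333397  17.33333397]
  [268.5        193.5         15.        ]
  [283.5        197.16666794  13.        ]]]
[107 107 106 105 106 106 107 107  94  95  95  95  54  44  45  44  45  47
  46  47  46  46  49  44  81 101  95  96  84  45  47  46  46  47  41 109
 106 105]
[ 63  63  65  64  59  47  85  88  99  95  95  61  44  46  48  48  46  46
  48  47  46  61  84  90 201 196 189 104 104 104 103  41  41  40  37]
[ 532.60395365 -114.96368517   18.        ] [ 0.10336443  0.00978408 -0.26908317]
[ 533.60251573 -115.70188196   18.        ] [ 0.19290831  0.00974203 -0.18304539]
21.787690126597667
```

```bash
python3 -m handwheel '[[0.12,2.5,-0.22,0,0,0],[0,4,0,0,0,0],[0,4,0,0,0,0],[0,2.4,0,0,0,0],[0,1.3,0,0,0,0],[0,0.9,0,0,0,0],[0,0.5,0,0,0,0],[0,0,0,0,0,0]]'
python3 -m handwheel '[[0,0,0,0,0,0],[0,0,0,0,0,0],[0,0,0,0,0,0],[0,0,0,0,0,0],[0,0,0,0,0,0],[0,0,0,0,0,0],[0,0,0,0,0,0],[0,0,0,0,0,0]]' 2.5
```

```text
time: 3.65
tcp_pos: [533.7, -115.2, 6.1]
orientation: [0.54, -0.54, 0.456, -0.457]
force: [-0.3, 0.5, -0.1]
gripper_width: 60.1
time: 4.65
tcp_pos: [534.3, -115.4, 6.9]
orientation: [0.54, -0.54, 0.456, -0.457]
force: [-0.3, 0.3, 6.0]
gripper_width: 32.6
```

```bash
python3 -m handwheel '[[0,0,0,0,0,0],[0,0,0,0,0,0]]'
python3 - <<'E'
from h import *
im,c=shot('wrist','w2.png')
E
```

```text
time: 4.9
tcp_pos: [534.3, -115.4, 6.9]
orientation: [0.54, -0.54, 0.456, -0.457]
force: [-0.2, 0.4, 5.3]
gripper_width: 33.0
```

View pics/w2.png

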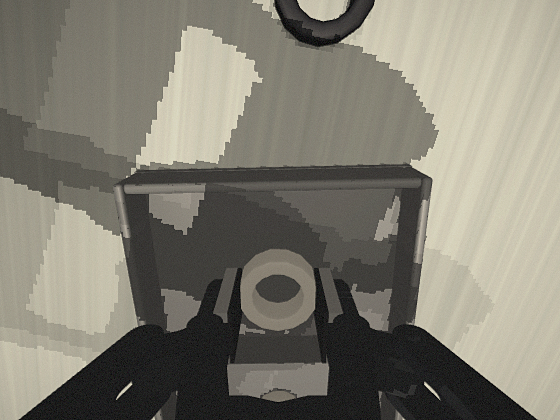

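The ring sits between the pads, centred near (278,290). I'll lift it and check its offset.

```bash
python3 -m handwheel '[[0,-0.5,0,0,0,0],[0,-1.5,0,0,0,0],[0,-3,0,0,0,0],[0,-5,0,0,0,0],[0,-5,0,0,0,0],[0,-1,0,0,0,0],[0,0,0,0,0,0]]'
python3 - <<'E'
from h import *
s=telemetry.get_state()
im,c=shot('wrist','w3.png')
r=q(s['orientation']); 
for n,b in (('tcp',0),('back10',10)): print(n,proj(c,s['tcp_pos']+r.apply([0,-b,0])))
print(s['tcp_pos'],s['force'])
for u in [(278,290)]: p=ray(c,*u,s['tcp_pos'][2]+12); print(r.inv().apply(p-s['tcp_pos']))
E
```

```text
time: 5.82
tcp_pos: [533.5, -115.2, 166.6]
orientation: [0.54, -0.54, 0.456, -0.457]
force: [0.4, -0.1, -0.9]
gripper_width: 33.0
tcp [280.17704896 282.76080441]
back10 [280.33792832 294.42972884]
[ 533.51969141 -115.16003185  166.61397382] [ 0.44607799 -0.13653517 -0.91324543]
[ -3.46292521 -12.00435578  -1.0379263 ]
```

View pics/w3.png

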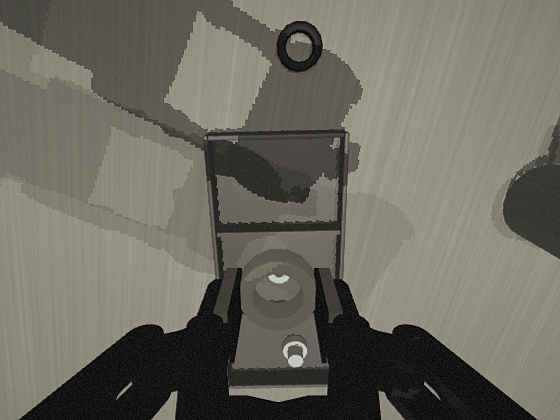

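```bash
python3 -m handwheel '[[-4.84,-0.4,0.46,0,0,0],[-4.84,-0.4,0.46,0,0,0],[-4.84,-0.4,0.46,0,0,0],[-4.84,-0.4,0.46,0,0,0],[-4.84,-0.4,0.46,0,0,0],[-4.84,-0.4,0.46,0,0,0],[-4.84,0,0.46,0,0,0],[0,0,0,0,0.175,0],[0,0,0,0,0.175,0],[0,0,0,0,0,0],[0,0,0,0,0,0]]'
python3 - <<'E'
from h import *
import json
s=telemetry.get_state(); im,c=shot('wrist','w4.png'); print(s['joint_pos'].round(2),s['tcp_pos'],q(s['orientation']).as_matrix().round(3))
json.dump({k:np.array(v).tolist() for k,v in c.items()},open('w4.json','w'))
print(proj(c,[508.3,223.7,86]))
E
```

```text
time: 7.25
tcp_pos: [507.8, 223.9, 188.1]
orientation: [0.452, -0.454, 0.543, -0.543]
force: [-0.4, 0.4, 0.1]
gripper_width: 32.6
[ 0.34  0.22  1.84 -0.    1.09  0.52] [507.79697948 223.87397494 188.10527889] [[-0.18  -0.003  0.984]
 [-0.984 -0.001 -0.18 ]
 [ 0.001 -1.    -0.003]]
[280.02230395 211.70260053]
```

View pics/w4.png

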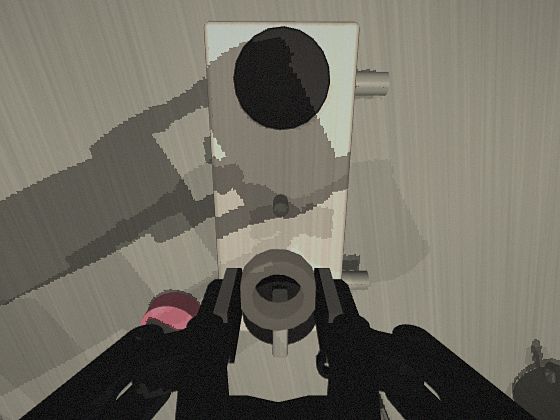

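The post is at (280,205), with its top near (280,210), very close to the prediction. The ring is held at (279,288). Next I'll read both intensity profiles.

```bash
python3 - <<'E'
from h import *
import json
c=json.load(open('w4.json')); g=cv2.cvtColor(cv2.imread('pics/w4.png'),6)
print('post col',g[186:224,280]); print('post row',g[209,264:298]); print('row198',g[198,264:298])
print('ring col',[(y,g[y,279]) for y in range(244,346,2)]); print('ring row287',[(x,g[287,x]) for x in range(226,334,2)])
cv2.imwrite('pics/c4.png',cv2.resize(cv2.convertScaleAbs(cv2.imread('pics/w4.png')[185:350,215:345],alpha=1.8,beta=20),None,fx=3.6,fy=3.6))
s=telemetry.get_state(); r=q(s['orientation'])
for h in (0,6,12):
  P=s['tcp_pos']+r.apply([0,-h,0])
  print(h,[proj(c,P+r.apply(d)).round(1) for d in ([0,0,0],[18,0,0],[-18,0,0],[0,0,18],[0,0,-18])])
print(proj(c,[508.3,223.7,60]))
E
```

```text
post col [121 119 124 125 124 121 125 122  65  55  60  59  55  58  58  56  60  79
  81  83  78  77  82  76  81  77  62  69  66  62  52  85 168 162 155 161
 159 159]
post row [82 83 77 80 83 82 85 86 75 62 79 75 81 76 75 81 76 81 77 75 77 76 63 58
 59 84 84 84 81 83 84 89 83 79]
row198 [ 96  96  94  94  96  97 102  96 101  99  62  56  62  58  60  55  55  60
  60  65  53  62  49  93 110 109 103 121 124 122 124 111 107 108]
ring col [(244, np.uint8(159)), (246, np.uint8(164)), (248, np.uint8(163)), (250, np.uint8(74)), (252, np.uint8(87)), (254, np.uint8(85)), (256, np.uint8(85)), (258, np.uint8(82)), (260, np.uint8(85)), (262, np.uint8(100)), (264, np.uint8(95)), (266, np.uint8(98)), (268, np.uint8(94)), (270, np.uint8(89)), (272, np.uint8(95)), (274, np.uint8(68)), (276, np.uint8(19)), (278, np.uint8(13)), (280, np.uint8(10)), (282, np.uint8(32)), (284, np.uint8(35)), (286, np.uint8(16)), (288, np.uint8(23)), (290, np.uint8(59)), (292, np.uint8(58)), (294, np.uint8(55)), (296, np.uint8(55)), (298, np.uint8(49)), (300, np.uint8(55)), (302, np.uint8(71)), (304, np.uint8(84)), (306, np.u
[... 1245 characters left out ...]
)), (304, np.uint8(92)), (306, np.uint8(92)), (308, np.uint8(91)), (310, np.uint8(93)), (312, np.uint8(92)), (314, np.uint8(94)), (316, np.uint8(24)), (318, np.uint8(19)), (320, np.uint8(24)), (322, np.uint8(8)), (324, np.uint8(65)), (326, np.uint8(61)), (328, np.uint8(62)), (330, np.uint8(66)), (332, np.uint8(59))]
0 [array([280.4, 282.3]), array([280.3, 315.1]), array([280.6, 247. ]), array([319. , 282.3]), array([241.8, 282.2])]
6 [array([280.5, 289.1]), array([280.3, 322.8]), array([280.7, 252.8]), array([320.5, 289.2]), array([240.5, 289.1])]
12 [array([280.6, 296.5]), array([280.4, 331.1]), array([280.8, 259.1]), array([322.1, 296.5]), array([239.1, 296.4])]
[279.88991265 201.42612268]
```

View pics/c4.png

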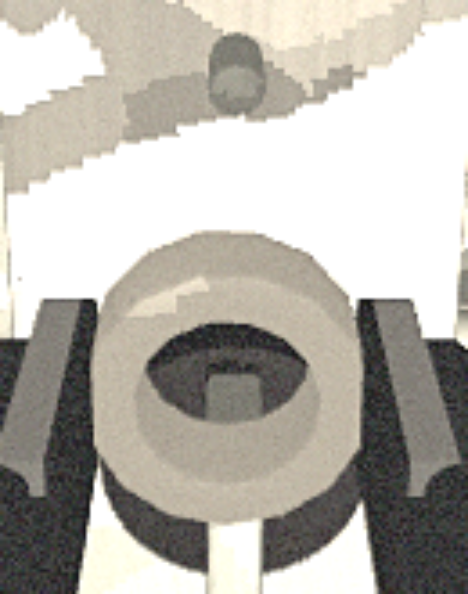

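Ring and post agree with the calibration to about 1–2 mm, so I'll lower it with a +1.5 mm tool-z correction.

```bash
python3 -m handwheel '[[0,1,0.15,0,0,0],[0,3,0,0,0,0],[0,3,0,0,0,0],[0,1.5,0,0,0,0],[0,0.8,0,0,0,0],[0,0.8,0,0,0,0],[0,0.8,0,0,0,0],[0,0.7,0,0,0,0],[0,0,0,0,0,0]]'
python3 -m handwheel '[[0,0.4,0,0,0,0],[0,0.25,0,0,0,0],[0,0.2,0,0,0,0],[0,0,0,0,0,0]]'
```

```text
time: 8.43
tcp_pos: [509.8, 223.9, 73.2]
orientation: [0.452, -0.453, 0.544, -0.543]
force: [-0.3, -0.4, -0.3]
gripper_width: 33.0
time: 8.93
tcp_pos: [510.1, 224.0, 65.0]
orientation: [0.452, -0.452, 0.544, -0.544]
force: [-0.1, 0.1, 0.1]
gripper_width: 33.0
```

```bash
python3 -m handwheel '[[0,0.15,0,0,0,0],[0,0.1,0,0,0,0],[0,0,0,0,0,0]]'
python3 -m handwheel '[[0,0,0,0,0,0],[0,0,0,0,0,0],[0,0,0,0,0,0],[0,0,0,0,0,0]]' 5
python3 -m handwheel '[[0,-1,0,0,0,0],[0,-2,0,0,0,0],[0,-4,0,0,0,0],[0,-5,0,0,0,0],[0,0,0,0,0,0]]'
python3 - <<'E'
from h import *
import json
s=telemetry.get_state(); im,c=shot('wrist','w5.png'); print(s['tcp_pos'],s['joint_pos'])
json.dump({k:np.array(v).tolist() for k,v in c.items()},open('w5.json','w'))
print(proj(c,[508.3,224,60]),proj(c,[508.3,224,74]))
E
```

```text
time: 9.3
tcp_pos: [510.2, 224.1, 62.9]
orientation: [-0.452, 0.452, -0.544, 0.544]
force: [-0.3, -0.1, 1.2]
gripper_width: 32.8
time: 9.8
tcp_pos: [510.2, 224.1, 62.7]
orientation: [-0.452, 0.452, -0.544, 0.544]
force: [-0.3, -0.6, 0.1]
gripper_width: 49.9
time: 10.42
tcp_pos: [514.2, 225.5, 188.8]
orientation: [-0.456, 0.448, -0.542, 0.545]
force: [0.6, -0.3, 0.5]
gripper_width: 50.3
[514.24497549 225.51566922 188.75898704] [3.35733231e-01 2.25069928e-01 1.83133660e+00 3.42100289e-06
 1.07333932e+00 5.18701323e-01]
[270.43512753 205.23274694] [270.27222695 210.56176143]
```

View pics/w5.png

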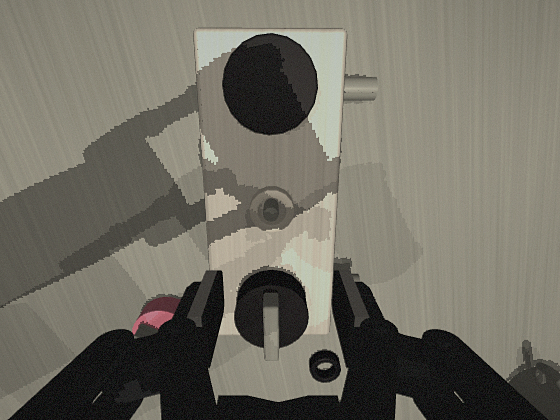

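The ring lies flat around the post, centred near (271,209), against a predicted (270,210). I'll move over the wing cap next.

```bash
python3 -m handwheel '[[4.5,0,-0.1,0,0,0],[4.5,0,-0.1,0,0,0],[0,0,0,0,0,0],[0,0,0,0,0,0],[0,0,0,0,0,0]]'
python3 - <<'E'
from h import *
import json
s=telemetry.get_state(); im,c=shot('wrist','w6.png'); print(s['tcp_pos'],q(s['orientation']).as_matrix().round(3))
json.dump({k:np.array(v).tolist() for k,v in c.items()},open('w6.json','w'))
y=[.18,.984]
print(proj(c,[492.2,136,109]),proj(c,[492.2-25*.18,136-24.6,109]),proj(c,[492.2+25*.18,136+24.6,109]))
p=proj(c,[492.2,136,109]).astype(int); g=im.max(2); k=np.zeros(g.shape,np.uint8); a=slice(p[1]-45,p[1]+45),slice(p[0]-30,p[0]+30); k[a]=(g[a]>75)
cs,_=cv2.findContours(k,0,1); b=cv2.minAreaRect(max(cs,key=cv2.contourArea)); print(b)
cv2.imwrite('pics/c6.png',cv2.resize(cv2.imread('pics/w6.png')[140:320,180:380],None,fx=3,fy=3))
E
```

```text
time: 11.1
tcp_pos: [491.8, 136.7, 182.3]
orientation: [0.452, -0.453, 0.544, -0.543]
force: [0.2, -0.4, -0.1]
gripper_width: 49.9
[491.83855305 136.71872268 182.29719938] [[-0.181 -0.001  0.983]
 [-0.983  0.    -0.181]
 [-0.    -1.    -0.001]]
[279.90940036 226.57490333] [279.84591172 260.31655916] [279.97750709 190.37892694]
((278.5, 256.0), (59.0, 28.0), 0.0)
```

View pics/c6.png

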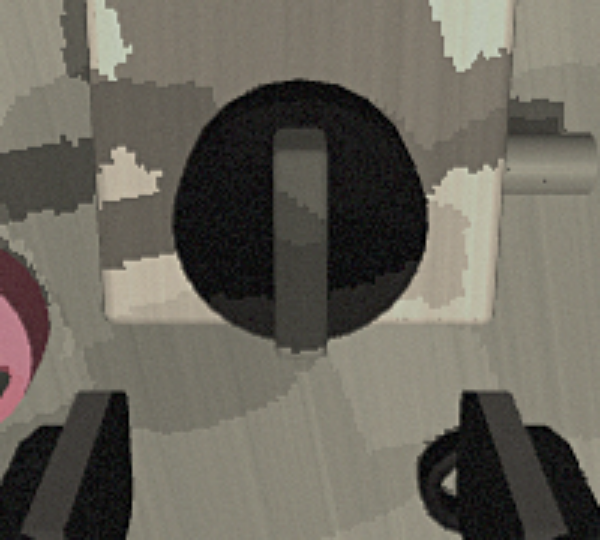

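The wing is centred at x≈280 px and aligned with the jaws, and its far end at 258 px matches the prediction. I'll descend and grip it.

```bash
python3 -m handwheel '[[0,2,0.1,0,0,0],[0,3,0,0,0,0],[0,2,0,0,0,0],[0,1,0,0,0,0],[0,0.7,0,0,0,0],[0,0.4,0,0,0,0],[0,0,0,0,0,0],[0,0,0,0,0,0]]'
python3 -m handwheel '[[0,0,0,0,0,0],[0,0,0,0,0,0],[0,0,0,0,0,0],[0,0,0,0,0,0],[0,0,0,0,0,0],[0,0,0,0,0,0],[0,0,0,0,0,0]]' 0.5
python3 -m handwheel '[[0,0,0,0,0.05,0],[0,0,0,0,0.05,0],[0,0,0,0,0.05,0],[0,0,0,0,0.05,0],[0,0,0,0,0,0]]'
python3 -c "
from h import *
s=telemetry.get_state();print(s['moment'],s['force'],s['joint_pos'])"
```

```text
time: 12.15
tcp_pos: [493.4, 135.8, 92.3]
orientation: [-0.453, 0.452, -0.543, 0.544]
force: [-0.0, -0.5, 0.4]
gripper_width: 49.8
time: 13.02
tcp_pos: [493.2, 135.8, 92.1]
orientation: [-0.452, 0.452, -0.543, 0.544]
force: [-0.6, -0.2, 5.2]
gripper_width: 10.3
time: 13.65
tcp_pos: [493.2, 135.6, 92.2]
orientation: [-0.398, 0.398, -0.584, 0.585]
force: [-0.2, -0.1, 5.0]
gripper_width: 10.5
[0.07848117 0.1913566  1.57989053] [-0.17300219 -0.10272521  5.02717215] [ 0.18456718  0.27677759  1.99751154 -0.00282011  0.86657544  0.56146981]
```

It turned 11° clockwise but the resisting moment rose to 1.6 N m. I'll compare with the other direction.

```bash
python3 -m handwheel '[[0,0,0,0,-0.1,0],[0,0,0,0,-0.1,0],[0,0,0,0,0,0]]'
python3 -c "
from h import *
s=telemetry.get_state();print(s['moment'])"
python3 -m handwheel '[[0,0,0,0,-0.07,0],[0,0,0,0,-0.07,0],[0,0,0,0,-0.07,0],[0,0,0,0,0,0]]'
python3 -c "
from h import *
s=telemetry.get_state();print(s['moment'],s['joint_pos'])"
```

```text
time: 14.02
tcp_pos: [493.5, 136.0, 92.1]
orientation: [-0.452, 0.452, -0.544, 0.544]
force: [-0.2, 0.6, 5.1]
gripper_width: 10.9
[0.05978512 0.03479699 0.02923207]
time: 14.52
tcp_pos: [493.5, 135.9, 92.1]
orientation: [0.507, -0.506, 0.493, -0.494]
force: [0.0, -0.0, 5.1]
gripper_width: 10.2
[0.02329028 0.05707404 0.14071646] [1.83639817e-01 2.76990748e-01 1.99731148e+00 9.77558224e-05
 8.65862002e-01 1.57939006e-01]
```

Counter-clockwise (negative wy) is free at 0.14 N m, so this is a right-handed thread. I'll turn on to about 86°, then lift gently.

```bash
python3 -m handwheel '[[0,0,0,0,-0.16,0],[0,0,0,0,-0.16,0],[0,0,0,0,-0.16,0],[0,0,0,0,-0.16,0],[0,0,0,0,-0.16,0],[0,0,0,0,-0.16,0],[0,0,0,0,-0.16,0],[0,0,0,0,-0.16,0],[0,0,0,0,0,0],[0,0,0,0,0,0]]'
python3 -c "
from h import *
s=telemetry.get_state();print(s['moment'],s['joint_pos'])"
python3 -m handwheel '[[0,-0.2,0,0,0,0],[0,-0.3,0,0,0,0],[0,0,0,0,0,0]]'
```

```text
time: 15.78
tcp_pos: [493.6, 136.0, 92.1]
orientation: [0.701, -0.701, 0.094, -0.095]
force: [0.6, 0.3, 7.3]
gripper_width: 10.3
[ 0.10275682 -0.01462442  0.12929092] [ 1.83761440e-01  2.77038805e-01  1.99727768e+00  1.66742902e-04
  8.65654335e-01 -1.11949437e+00]
time: 16.15
tcp_pos: [493.2, 136.0, 96.5]
orientation: [0.701, -0.701, 0.093, -0.094]
force: [3.6, 1.8, -3.4]
gripper_width: 10.4
```

Only about 3 N resists the lift, so the cap is free. I'll raise it the rest of the way.

```bash
python3 -m handwheel '[[0,-0.5,0,0,0,0],[0,-0.8,0,0,0,0],[0,-0.8,0,0,0,0],[0,-0.8,0,0,0,0],[0,-1.5,0,0,0,0],[0,-2,0,0,0,0],[0,-1.7,0,0,0,0],[0,-1,0,0,0,0],[0,-0.4,0,0,0,0],[0,0,0,0,0,0],[0,0,0,0,0,0],[0,0,0,0,0,0]]'
python3 - <<'E'
from h import *
s=telemetry.get_state(); print(s['force'],np.abs(s['qvel']).max())
a,_=shot('side','s7.png'); b,_=shot('wrist','w7.png')
o=np.hstack([cv2.resize(a[80:240,140:340],None,fx=2,fy=2),cv2.resize(b,(400,320))]); cv2.imwrite('pics/f7.png',o[:,:,::-1])
E
```

```text
time: 17.65
tcp_pos: [492.3, 135.7, 190.9]
orientation: [-0.701, 0.701, -0.093, 0.092]
force: [0.9, -0.4, -0.9]
gripper_width: 10.6
[ 0.90544756 -0.42514798 -0.94339713] 0.0024326950736252686
```

View pics/f7.png

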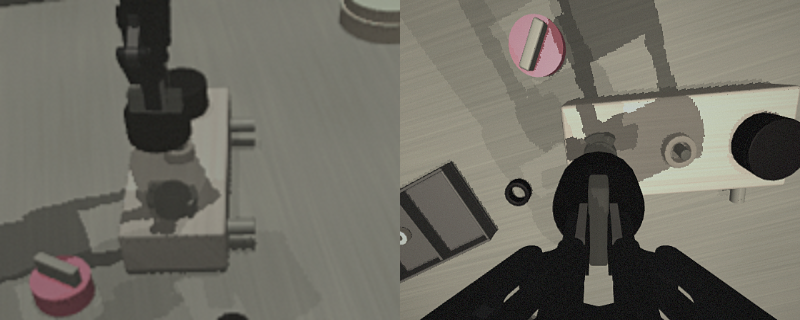

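The cap is held upright well above its bare neck. The ring still lies flat around the post (680,150 in the right half), and the round cap is in place, so I'm handing in.

```bash
python3 -c "
from h import *
job.finish_job(); s=telemetry.get_state(); print(s['time'],s['gripper_width'],s['force'])"
```

```text
the job is handed in; nothing more can be done
the job is handed in; nothing more can be done
```

The job is done and handed in at about 18 s of the 58 s allowed; the station reports no verdict.

- **Ring:** The large white ring lies flat on the block around the post. It looked about 1 mm off centre by wrist camera just after release, and the last picture shows it still there.
- **Wing cap:** Turning it clockwise built up about 1.6 N m of resistance. Counter-clockwise was free at about 0.14 N m, so the thread is right-handed. I turned it about 86° and lifted it off with only a few newtons.
- **Final hold:** The cap is gripped, upright and still, its underside roughly 10 cm above the block top.
- **Left alone:** I made no contact with the round cap, the other bin parts, the jug or the look-alikes. The last picture shows the round cap in place. I did not check the jug, stopper and small ring again at the end.

One reading disagreed: the gripper read 33 mm on the 36 mm ring and 10.5 mm on the 12 mm wing. I took that as pad compression or a sensor offset, and both grips held.

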